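Put the tea caddy away in the drawer that is not bolted

TASK

Put the low copper tea caddy away in the little tea chest: one of its two drawers is bolted inside and nothing shows which, so feel for it with a gentle pull, and draw the one that gives well open by its handle, nearly to its stop. Set the caddy down gently, upright, on that drawer's floor, let go of it, and then slide the drawer fully shut. The chest only stands loose on the table, so do not drag it along, and leave the rest of the tea things where they are.

Things in the scene. Friction and masses are not known exactly. Their poses are not given: they have to be found in the camera images.
- chest: Loose-standing wooden tea chest, 200 deep (x), 310 wide (y), 103 mm high, 4 kg in all; a steady push or pull over about 18 N slides it. Origin: centre of underside; z up. Front with two equal drawers side by side is its -x side, +y the left drawer (robot's left). Top bare. A hidden bolt holds one drawer (either; very rarely neither): that one gives only 2 to 5 mm, then stops hard.
- drawer_left (a joint): Travel of the left (+y of the chest) drawer in m: 0 shut, 0.120 at its open stop; it slides out along the chest's -x. Its runner drags with about 2 N and it stays where it is left. It may start up to 2 mm open. Held by the bolt it cannot go beyond about 0.005.
- drawer_right (a joint): The same for the right (-y of the chest) drawer.
- drawer_left_handle (a point): Middle of the left drawer's handle: dark steel bar, 10 mm diameter, 80 mm long, level along the chest's y, 75 mm above the table, 28 mm below the chest's top, its axis 40 mm in front of the drawer front; two 8 mm stems join it to the front 36 mm either side of the middle. Can be pinched from above, fingers closing along the chest's x.
- drawer_right_handle (a point): The same for the right drawer's handle.
- drawer_left_floor (a point): Centre of the left drawer's inner floor, 17 mm above the table; moves with the drawer, axes as the chest's. Inside 160 (x) x 127 (y) mm. Side walls 5 mm thick, 63 mm above the floor; drawer front 73 mm above it, outer face 97 mm in front of this point. At 0.120 open the rear 45 mm are still under the chest's top; the middle of the uncovered part is some 23 mm in front of this point.
- drawer_right_floor (a point): The same for the right drawer.
- caddy: The low copper tea caddy: upright plain cylinder, 50 mm diameter, 60 mm high, about 0.2 kg, a thin dark line where its lid begins. Origin: centre of its underside, z up. It stands on the table on the robot's left or right.
- canister: Tall copper canister, 62 mm diameter, 110 mm high; stays. Origin: centre of its underside.
- cup: White porcelain cup, 68 mm across the rim, 52 mm high; stays. It stands on the other side from the caddy. Origin: centre of its underside.
- cup2: A second cup of the same kind, further out on the robot's left; stays. Origin: centre of its underside.
- scoop: Pale wooden tea scoop, 170 mm long, lying in front of the robot; stays. Origin: on its underside, x along it towards the bowl.
- teapot: Small brown clay teapot, about 80 mm high, on a clay saucer 150 mm across; stays. Origin: centre of its underside.
There are look-alikes about, which are no part of the job. Leave any turquoise look-alike of the caddy alone.

How it is judged:
On the way, in this order (a step that is already met when the one before it is completed fails the run):
1. one drawer is drawn out by 80 mm or more (value of joint any of drawer_left, drawer_right above 0.08 m), for 0.2 s.
2. the caddy stands upright and released on the floor of that drawer, the drawer still 80 mm or more open (((value of joint drawer_left above 0.08 m and (x of caddy in the frame of drawer_left_floor between -0.062 and 0.062 m and y of caddy in the frame of drawer_left_floor between -0.042 and 0.042 m and z of caddy in the frame of drawer_left_floor between -0.004 and 0.006 m) and angle between caddy's own z axis and vertical below 0.2 rad and linear speed of caddy below 0.03 m/s and contact force between the fingers and caddy below 0.1 N) or (value of joint drawer_right above 0.08 m and (x of caddy in the frame of drawer_right_floor between -0.062 and 0.062 m and y of caddy in the frame of drawer_right_floor between -0.042 and 0.042 m and z of caddy in the frame of drawer_right_floor between -0.004 and 0.006 m) and angle between caddy's own z axis and vertical below 0.2 rad and linear speed of caddy below 0.03 m/s and contact force between the fingers and caddy below 0.1 N))), for 0.2 s.
At the end, for the whole second after the job is handed in: The caddy stands upright (within 0.2 rad), at rest and released on the floor of one of the drawers, both drawers are shut to within 6 mm, the chest is within 15 mm of where it stood, and canister, both cups, teapot and scoop are within 30 mm of where they stood (((x of caddy in the frame of drawer_left_floor between -0.062 and 0.062 m and y of caddy in the frame of drawer_left_floor between -0.042 and 0.042 m and z of caddy in the frame of drawer_left_floor between -0.004 and 0.006 m) or (x of caddy in the frame of drawer_right_floor between -0.062 and 0.062 m and y of caddy in the frame of drawer_right_floor between -0.042 and 0.042 m and z of caddy in the frame of drawer_right_floor between -0.004 and 0.006 m)) and angle between caddy's own z axis and vertical below 0.2 rad and linear speed of caddy below 0.03 m/s and contact force between the fingers and caddy below 0.1 N and value of joint each of drawer_left, drawer_right below 0.006 m and distance of chest from where it was at the start of the episode below 0.015 m and distance of each of canister, cup, cup2, teapot, scoop from where it was at the start of the episode below 0.03 m); the robot touches nothing.
It fails at once if the chest is dragged more than 15 mm (distance of chest from where it was at the start of the episode above 0.015 m).
It fails at once if the canister, a cup, the teapot or the scoop is shifted by more than 30 mm (distance of any of canister, cup, cup2, teapot, scoop from where it was at the start of the episode above 0.03 m).
It fails at once if the caddy is dropped (it moves faster than 0.4 m/s with no finger on it, a fall of some 8 mm) (linear speed of caddy above 0.4 m/s and contact force between the fingers and caddy below 0.1 N).
It also fails if it takes over 72 s, if anything falls off the work surface, if the arm or the gripper's body presses on something with over 40 N, if the wrist force passes 120 N, or if a joint passes its speed limit or range.

ROBOT

A 6-joint arm with a two-finger parallel gripper is mounted at the origin on the work surface. World frame = base frame: x ahead of the robot, y to its left, z up, the work surface at z = 0. Lengths are in m, angles in rad, forces in N, time in s.
With the tool pointing down it reaches from about 0.25 to 0.725 m from the base axis. Payload 4 kg.
Tool frame: the origin (TCP) lies midway between the tips of the shut fingers; the grasp point (between the pads) lies 19 mm behind it (bot.grip_depth is the distance from the TCP to the grasp point, in m); z points along the fingers, y is the line along which they close (so a half turn about z gives the same grasp; the last joint's range is limited). The gripper opens to 85 mm and grips with 20 to 120 N. Pads are 22 mm wide; open, the fingers measure 114 mm over their backs; the gripper's body (76 mm by 85 mm) begins 54 mm behind the grasp point. The pads swing forward as they close: fully open they stand 13 mm farther back than shut.
Start: joints at [-1.172, 0.241, 0.005, 1.335, 0, 1.571], TCP at [0.194, -0.461, 0.231] pointing down, gripper open.
Joint ranges: [-2.72, 2.72], [-1.05, 1.87], [-1.09, 1.28], [-1.99, 2.15], [-1.42, 1.44], [-3.14, 3.14]. Speed limits (rad/s): [2.79, 2.79, 3.14, 3.14, 3.14, 3.14].

INTERFACE

Orientations are given as a unit quaternion [x, y, z, w].
In Python, from workcell import bot gives the robot as it stands.
- The arm moves only by the shell command python3 -m creep 'ROWS'. ROWS is JSON, one flat list of numbers, 5 for each row, row after row: the shift along the world's x, y, z in m, then the turn about the world's z in rad, then the finger opening in m, from 0 to 0.0854. In form: [x, y, z, twist, claw, x, y, z, twist, claw, ...]. A call has 1 to 10 rows; each row is the pose to reach, as a shift and turn from the pose commanded when the call began; what a row does not reach only later rows make up. A row lasts 1/12 s, in which the tool goes at most 41.7 mm and 7.16 degrees, less where a joint would pass 70% of its speed; a pose out of reach is approached as far as the arm can. A call with a gripper value outside its range is refused whole. The fingers move at their own pace and stop on an object; the grip force is fixed at half the most. Time passes only in rows, so rows that repeat a pose let the fingers close. It gives the time, the measured TCP pose, the force, the opening and the grip force at its end, in the units of the state.
- bot.get_obs(): the state, without advancing time (a new reading comes with each control period).
- bot.camera(name): name is "scene" or "side" or "wrist"; returns a dict with "pixels" (480x640x3 uint8, red, green, blue), "camera_matrix" (3x3 intrinsics, pixels), "extrinsics" (4x4, takes a point from world to camera coordinates); the wrist camera has in their place "T_tool_cam" (4x4, takes a point from camera to tool coordinates, whose origin is the TCP and whose axes are the flange's). Camera axes: x right, y down, z forward; pixel columns grow to the right and rows downward; lengths in m; the calibration is good to about 2 mm. A picture is of the moment at which its call begins: read the wrist's pose just before it. There is no depth.
- bot.job_done(): hands the job in; it is judged then, once.
Trained networks look in the newest picture that a camera, given by its name, has taken for a name from the list of things; names that differ only in an ending like _2 or _b are one class to them, and where a whole thing is asked for, a point or a joint stands for the part that bears it (a point fixed in the world has none). Each returns a list of dicts, best first, with "score" (0 to 1); they miss things now and then, are a little off and sometimes report something else, mostly with a low value. They report only what shows in the picture. A call takes as long as a camera call. They do not tell look-alikes from the thing itself.
- bot.look_for(camera, thing): "centre" ([column, row] as shares, 0 to 1, of the picture: columns of its width, rows of its height, amid what is visible of it).
- bot.place_of(camera, thing): "centre" ([column, row] as shares, 0 to 1, of the picture: columns of its width, rows of its height: a listed point, or the origin of a listed thing).
The state is a dict: "clock": time; "joint_pos": joint angles; "joint_vel": joint speeds; "tau": joint torques, N m; "eef_pos": TCP position; "tool_rot": TCP orientation; "ft_force": force on the tool from outside, world axes, zero at the start; "ft_torque": the same for the moment, N m; "grip_width": finger opening in m; "grasp_force": force on a finger pad.
Only numpy, scipy, OpenCV 4.12 (cv2) and the standard library are available. Lean on these libraries where they do the work, as an engineer would, in place of code of your own. Each camera call takes 0.05 s, during which the arm holds its last target. There are 200 camera calls.

## Working session

There is one attempt and no reset: what is moved stays moved. The work goes in short steps, Python scripts to look and compute and a shell command to move; the robot and the scene stay as the last step left them, time stands still between calls to the robot, and variables do not carry over. Pictures are saved under pics/ and viewed, at most 10 in all, crops included, and the job is handed in when it is done.

```bash
mkdir -p pics
cat > h.py <<'E'
from workcell import bot
import numpy as np, cv2
def ray(c,uv):
    K=np.array(c["camera_matrix"]);T=np.array(c["extrinsics"])
    d=T[:3,:3].T@np.linalg.solve(K,[uv[0],uv[1],1]);o=-T[:3,:3].T@T[:3,3];return o,d
def onz(c,uv,z):
    o,d=ray(c,uv);return o+d*(z-o[2])/d[2]
def proj(c,p):
    T=np.array(c["extrinsics"]);q=np.array(c["camera_matrix"])@(T[:3,:3]@np.array(p)+T[:3,3]);return q[:2]/q[2]
def tri(c1,u1,c2,u2):
    o1,d1=ray(c1,u1);o2,d2=ray(c2,u2)
    s=np.linalg.lstsq(np.c_[d1,-d2],o2-o1,rcond=None)[0];a=o1+s[0]*d1;b=o2+s[1]*d2;return (a+b)/2,np.linalg.norm(a-b)
E
python3 - <<'E'
from h import *
np.set_printoptions(precision=3,suppress=True)
Z=dict(chest=0,drawer_left_handle=.075,drawer_right_handle=.075,caddy=0,canister=0,cup=0,teapot=0,scoop=0)
for n in("scene","side"):
    c=bot.camera(n);cv2.imwrite(f"pics/{n}.png",c["pixels"][:,:,::-1])
    print(n,ray(c,(320,240)))
    for t in Z:
        for r in bot.place_of(n,t)[:4]:
            uv=np.array(r["centre"])*[640,480];print(t,round(r["score"],2),uv,onz(c,uv,Z[t]))
print(bot.get_obs())
E
```

```text
scene (array([ 1.327, -0.945,  1.217]), array([-0.47 ,  0.557, -0.685]))
chest 0.58 [371.328 297.12 ] [ 0.736 -0.039  0.   ]
drawer_left_handle 0.49 [345.92  238.704] [0.595 0.032 0.075]
drawer_right_handle 0.67 [314.88  272.496] [ 0.611 -0.118  0.075]
caddy 0.79 [380.8   195.696] [0.511 0.32  0.   ]
caddy 0.73 [350.912 177.024] [0.38  0.337 0.   ]
canister 0.94 [423.296 214.512] [0.662 0.327 0.   ]
cup 0.76 [371.328 169.104] [0.406 0.413 0.   ]
teapot 0.73 [232.512 374.208] [ 0.626 -0.439  0.   ]
side (array([0.329, 0.688, 0.944]), array([ 0.177, -0.617, -0.767]))
chest 0.74 [246.72 229.2 ] [ 0.739 -0.054  0.   ]
drawer_left_handle 0.75 [286.4   249.888] [0.596 0.038 0.075]
drawer_left_handle 0.5 [308.032 201.024] [ 0.594 -0.125  0.075]
drawer_right_handle 0.95 [307.2 201.6] [ 0.595 -0.123  0.075]
caddy 0.86 [343.232 408.624] [0.385 0.328 0.   ]
caddy 0.69 [286.208 349.488] [0.532 0.239 0.   ]
caddy 0.64 [290.688 396.   ] [0.491 0.333 0.   ]
canister 0.89 [209.28  376.416] [0.664 0.34  0.   ]
cup 0.82 [326.784 463.584] [ 0.389  0.434 -0.   ]
cup 0.72 [368.832 180.288] [ 0.476 -0.322  0.   ]
{'clock': 0.9, 'joint_pos': array([-1.172,  0.241,  0.005,  1.335,  0.   ,  1.571]), 'joint_vel': array([-0.001, -0.001,  0.   , -0.001, -0.001, -0.   ]), 'tau': array([  0.   , -37.22 ,  25.269,   0.001,   0.   ,  -0.   ]), 'eef_pos': array([ 0.194, -0.461,  0.231]), 'tool_rot': array([0.98 , 0.198, 0.   , 0.   ]), 'ft_force': array([ 0.446, -0.151, -0.587]), 'ft_torque': array([ 0.011, -0.028, -0.02 ]), 'grasp_force': 0.0, 'grip_width': 0.08554033597972216}
```

View pics/scene.png

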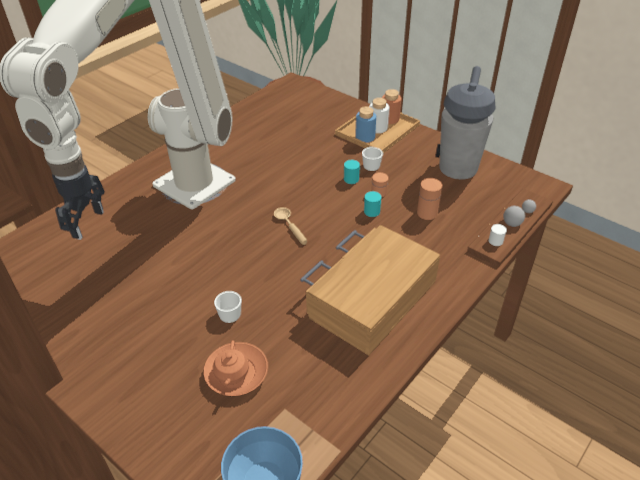

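View pics/side.png

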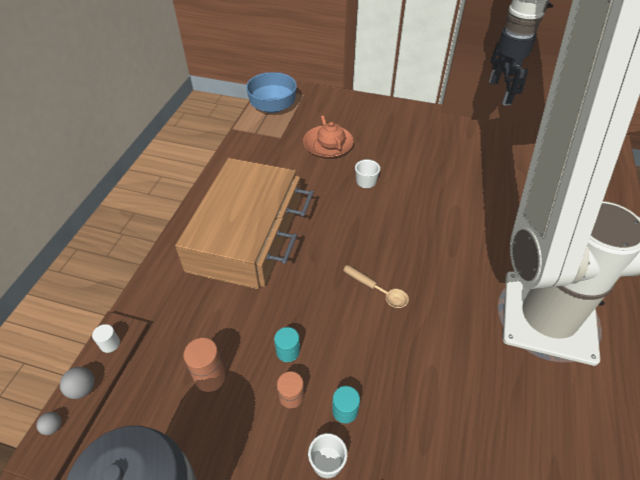

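The scene view shows the chest (370,290) with handles at (348,240) and (316,272). The side view has the same handles at (285,248) and (303,202).

Candidates for the caddy:
- low copper cylinder: side (290,390), scene (380,181), partly hidden
- turquoise: side (287,344) and (345,404)
- tall copper canister: side (203,365)

I choose the low copper one and check it in a close crop.

Run:
```python
import cv2,numpy as np
a=cv2.imread("pics/side.png");b=cv2.imread("pics/scene.png")
A=cv2.resize(a[150:300,170:330],None,fx=2.5,fy=2.5,interpolation=2)
B=cv2.resize(b[220:370,290:450],None,fx=2.5,fy=2.5,interpolation=2)
C=cv2.resize(a[320:400+30,180:380],None,fx=2,fy=2,interpolation=2)
D=cv2.resize(b[150:240,340:450],None,fx=2.4,fy=2.4,interpolation=2)
o=np.zeros((600,800,3),np.uint8);o[:375,:400]=A;o[:375,400:]=B;o[376:376+220,:400]=C;o[376:376+D.shape[0],400:400+D.shape[1]]=D
cv2.imwrite("pics/crop.png",o)
```

```text
(no output)
```

View pics/crop.png

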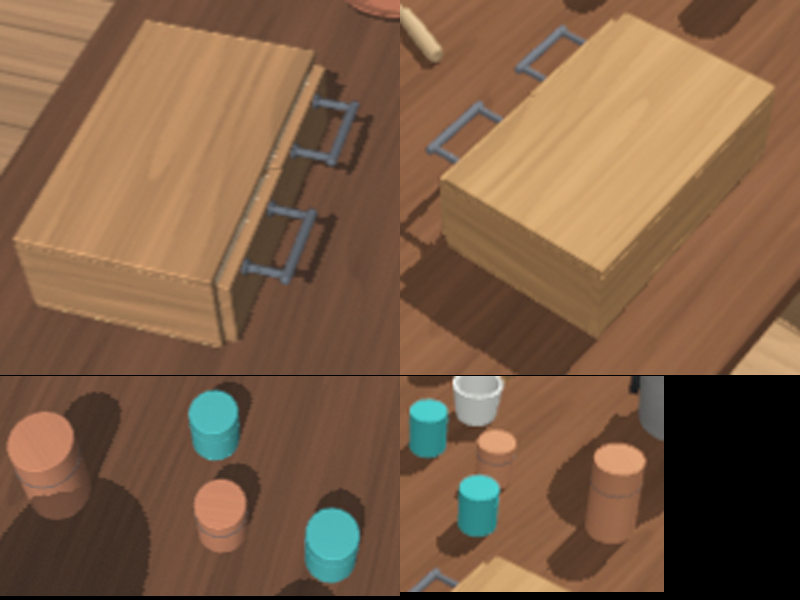

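```bash
cat > m.py <<'E'
from h import *
np.set_printoptions(precision=4,suppress=True)
S=bot.camera("side");C=bot.camera("scene")
P=dict(hLl=(.075,(285.2,260.8),(354.8,231.6)),hLr=(.075,(294.8,235.2),(338.4,247.2)),hRl=(.075,(302.4,214),(321.6,262.4)),hRr=(.075,(311.6,192),(303.2,279.6)),
cad=(.06,(290,384.5),(380.4,177.1)),BR=(.103,(228.8,158),(370.8,329.2)),FR=(.103,(296,170),(306.4,292.4)),BL=(.103,(176,246),(439.2,255.2)),FL=(.103,(255.2,262.8),(381.2,225.2)))
for k,(z,a,b) in P.items(): print(k,onz(S,a,z)[:2],onz(C,b,z)[:2],*tri(S,a,C,b))
E
python3 m.py
```

```text
hLl [0.5884 0.0687] [0.5963 0.0698] [0.5919 0.0697 0.0735] 0.007367115865675207
hLr [ 0.5911 -0.0093] [ 0.5997 -0.007 ] [ 0.5949 -0.0076  0.0739] 0.008507940407602462
hRl [ 0.5943 -0.0792] [ 0.6011 -0.0794] [ 0.5972 -0.079   0.0732] 0.005687432069620556
hRr [ 0.5948 -0.1586] [ 0.6038 -0.1561] [ 0.5987 -0.1568  0.0738] 0.008921633813433394
cad [0.4895 0.3346] [0.4976 0.3303] [0.4923 0.3341 0.0556] 0.004797984361082253
BR [ 0.8323 -0.1929] [ 0.843  -0.1955] [ 0.8379 -0.1948  0.0991] 0.007811375626733935
FR [ 0.6478 -0.1973] [ 0.6553 -0.2027] [ 0.6509 -0.2005  0.0987] 0.00368377505754629
BL [0.8277 0.117 ] [0.837  0.1095] [0.8329 0.1138 0.0971] 0.0038149869753324388
FL [0.6408 0.1119] [0.6543 0.1103] [0.647  0.1118 0.0987] 0.010725351841652969
```

```bash
R="0.38,0.343,-0.03,1.2,0.03"; python3 -m creep '[0.38,0.343,-0.03,1.2,0.03,0.38,0.343,-0.03,1.2,0.03,0.38,0.343,-0.03,1.2,0.03,0.38,0.343,-0.03,1.2,0.03,0.38,0.343,-0.03,1.2,0.03,0.38,0.343,-0.03,1.2,0.03,0.38,0.343,-0.03,1.2,0.03,0.38,0.343,-0.03,1.2,0.03,0.38,0.343,-0.03,1.2,0.03,0.38,0.343,-0.03,1.2,0.03]'
```

```text
clock: 1.83
eef_pos: [0.5042, -0.1804, 0.207]
tool_rot: [0.695, 0.719, 0.0, 0.0]
ft_force: [0.6, -0.8, 0.0]
grip_width: 0.0299
grasp_force: 0.0
```

```bash
python3 -m creep '[0.08,0.062,0,0,0.03,0.08,0.062,0,0,0.03,0.08,0.062,0,0,0.03,0.08,0.062,0,0,0.03,0.08,0.062,0,0,0.03]'
cat > w.py <<'E'
from h import *
from scipy.spatial.transform import Rotation as R
import sys
np.set_printoptions(precision=4,suppress=True)
def wcam():
    o=bot.get_obs();c=bot.camera("wrist")
    T=np.eye(4);T[:3,:3]=R.from_quat(o["tool_rot"]).as_matrix();T[:3,3]=o["eef_pos"]
    c["extrinsics"]=np.linalg.inv(T@np.array(c["T_tool_cam"]));return o,c
if __name__=="__main__":
    o,c=wcam();cv2.imwrite(f"pics/{sys.argv[1]}.png",c["pixels"][:,:,::-1]);print(o["clock"],o["eef_pos"])
    for a in sys.argv[2:]:
        t,z=a.split("=")
        for r in bot.place_of("wrist",t)[:3]:
            uv=np.array(r["centre"])*[640,480];print(t,round(r["score"],2),uv,onz(c,uv,float(z)))
E
python3 w.py w1 drawer_right_handle=.075 drawer_left_handle=.075
```

```text
clock: 2.25
eef_pos: [0.5833, -0.1191, 0.2062]
tool_rot: [0.696, 0.718, -0.0, -0.0]
ft_force: [-0.9, 1.2, -0.6]
grip_width: 0.0299
grasp_force: 0.0
2.25 [ 0.5833 -0.1191  0.2062]
drawer_right_handle 0.69 [339.712 222.192] [ 0.5967 -0.1163  0.075 ]
drawer_left_handle 0.69 [345.6    13.824] [0.5941 0.0322 0.075 ]
```

View pics/w1.png

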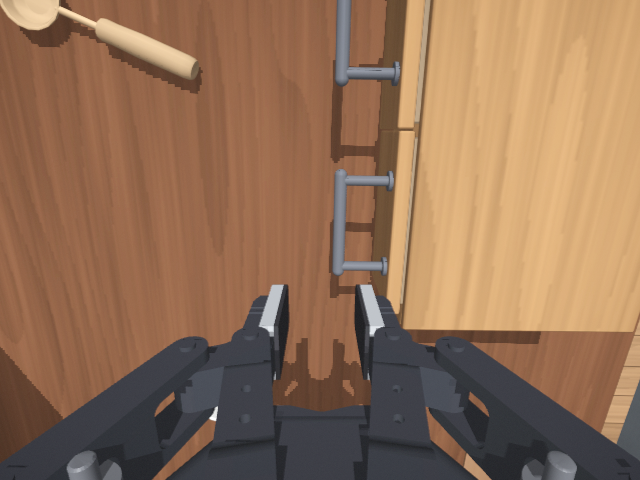

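The wrist view shows the right handle at (339,222) and the left at about (344,15). The fingers are clear of the drawer front. I go down on the right handle at (0.597, -0.117).

```bash
python3 -m creep '[0.0135,0.002,-0.04,0,0.03,0.0135,0.002,-0.08,0,0.03,0.0135,0.002,-0.12,0,0.03,0.0135,0.002,-0.149,0,0.03,0.0135,0.002,-0.149,0,0.03,0.0135,0.002,-0.149,0,0.0,0.0135,0.002,-0.149,0,0.0,0.0135,0.002,-0.149,0,0.0,0.0135,0.002,-0.149,0,0.0]'
```

```text
clock: 3.15
eef_pos: [0.5974, -0.1191, 0.0599]
tool_rot: [0.698, 0.717, 0.0, 0.002]
ft_force: [-0.6, -2.2, -3.4]
grip_width: 0.0077
grasp_force: 58.6
```

```bash
python3 -m creep '[-0.001,0,0,0,0,-0.002,0,0,0,0,-0.002,0,0,0,0]'; python3 -m creep '[-0.001,0,0,0,0,-0.002,0,0,0,0,-0.002,0,0,0,0]'
```

```text
clock: 3.4
eef_pos: [0.5961, -0.1191, 0.0598]
tool_rot: [0.697, 0.717, 0.001, 0.002]
ft_force: [1.8, -4.4, 0.2]
grip_width: 0.0075
grasp_force: 59.0
clock: 3.65
eef_pos: [0.594, -0.1192, 0.0598]
tool_rot: [0.697, 0.717, 0.001, 0.002]
ft_force: [1.7, -5.5, 2.2]
grip_width: 0.0077
grasp_force: 59.2
```

```bash
python3 -m creep '[-0.001,0,0,0,0,-0.002,0,0,0,0,-0.002,0,0,0,0]'; python3 -m creep '[-0.001,0,0,0,0,-0.0015,0,0,0,0,-0.0015,0,0,0,0]'
```

```text
clock: 3.9
eef_pos: [0.5936, -0.1191, 0.0599]
tool_rot: [0.697, 0.717, 0.002, 0.003]
ft_force: [5.9, -4.4, -0.2]
grip_width: 0.0078
grasp_force: 59.0
clock: 4.15
eef_pos: [0.5935, -0.1192, 0.0599]
tool_rot: [0.697, 0.717, 0.003, 0.004]
ft_force: [8.6, -3.6, -3.0]
grip_width: 0.0075
grasp_force: 58.7
```

The right drawer stops hard after about 4 mm with the force rising, so it's the bolted one. I ease it back, release it and go to the left handle.

```bash
python3 -m creep '[0.003,0,0,0,0,0.006,0,0,0,0,0.006,0,0,0,0.03,0.006,0,0,0,0.03,0.006,0,0,0,0.03]'; python3 -m creep '[0,0,0.03,0,0.03,0,0,0.065,0,0.03,0,0.04,0.065,0,0.03,0,0.08,0.065,0,0.03,-0.002,0.12,0.065,0,0.03,-0.002,0.151,0.065,0,0.03,-0.002,0.151,0.03,0,0.03,-0.002,0.151,-0.001,0,0.03,-0.002,0.151,-0.001,0,0.03]'
```

```text
clock: 4.57
eef_pos: [0.5943, -0.1171, 0.0577]
tool_rot: [0.697, 0.717, 0.0, -0.001]
ft_force: [0.7, -0.2, -0.9]
grip_width: 0.03
grasp_force: 0.0
clock: 5.32
eef_pos: [0.5872, 0.0343, 0.0506]
tool_rot: [0.696, 0.718, -0.004, -0.005]
ft_force: [-1.7, 0.5, -2.1]
grip_width: 0.0302
grasp_force: 0.0
```

```bash
python3 -m creep '[0.001,-0.001,0.001,0,0.03,0.001,-0.001,0.001,0,0.03,0.001,-0.001,0.001,0,0,0.001,-0.001,0.001,0,0,0.001,-0.001,0.001,0,0,0.001,-0.001,0.001,0,0]'; python3 -m creep '[-0.002,0,0,0,0,-0.004,0,0,0,0,-0.006,0,0,0,0,-0.007,0,0,0,0]'
```

```text
clock: 5.82
eef_pos: [0.5953, 0.0315, 0.0603]
tool_rot: [0.697, 0.717, 0.001, 0.001]
ft_force: [-1.6, -0.6, 7.0]
grip_width: 0.0075
grasp_force: 58.7
clock: 6.15
eef_pos: [0.5893, 0.0314, 0.0602]
tool_rot: [0.697, 0.717, 0.002, 0.002]
ft_force: [2.8, -1.3, 6.6]
grip_width: 0.0079
grasp_force: 59.0
```

```bash
python3 -m creep '[-0.008,0,0,0,0,-0.02,-0.0006,0,0,0,-0.034,-0.001,0,0,0,-0.048,-0.0014,0,0,0,-0.06,-0.0018,0,0,0,-0.06,-0.0018,0,0,0]'; python3 -m creep '[-0.01,-0.0003,0,0,0,-0.022,-0.0007,0,0,0,-0.034,-0.001,0,0,0,-0.042,-0.0013,0,0,0,-0.045,-0.0014,0,0,0,-0.045,-0.0014,0,0,0]'
```

```text
clock: 6.65
eef_pos: [0.5262, 0.0304, 0.0602]
tool_rot: [0.697, 0.717, 0.001, 0.001]
ft_force: [-2.2, 0.1, 9.0]
grip_width: 0.0076
grasp_force: 59.7
clock: 7.15
eef_pos: [0.4828, 0.0296, 0.0601]
tool_rot: [0.697, 0.717, 0.002, 0.001]
ft_force: [-2.1, 1.3, 10.7]
grip_width: 0.008
grasp_force: 60.2
```

```bash
python3 -m creep '[0,0,0,0,0.03,0,0,0,0,0.03,0,0,0,0,0.03,0,0,0.04,0,0.03,0,0,0.08,0,0.03,0,0.04,0.12,0.1,0.085,0,0.08,0.14,0.2,0.085,0,0.12,0.14,0.3,0.085,0,0.16,0.14,0.4,0.085,0,0.2,0.14,0.5,0.085]'; python3 -m creep '[0,0.04,0,0.12,0.085,0,0.06,0,0.24,0.085,0,0.06,0,0.36,0.085,0,0.06,0,0.425,0.085,0,0.06,0,0.425,0.085]'; python3 w.py w2 caddy=0 cup=0; python3 m.py | grep xx
python3 - <<'E'
import sys;sys.path.insert(0,'.')
from h import *
c=bot.camera("side");cv2.imwrite("pics/s2.png",c["pixels"][:,:,::-1])
E
```

```text
clock: 7.98
eef_pos: [0.4819, 0.2198, 0.1986]
tool_rot: [0.496, 0.868, 0.0, 0.0]
ft_force: [0.6, 0.3, -0.5]
grip_width: 0.0853
grasp_force: 0.0
clock: 8.4
eef_pos: [0.4812, 0.2787, 0.1966]
tool_rot: [0.303, 0.953, -0.001, -0.001]
ft_force: [0.4, -0.8, 0.1]
grip_width: 0.0848
grasp_force: 0.0
8.4 [0.4812 0.2787 0.1966]
caddy 0.79 [306.368  86.4  ] [0.38   0.3317 0.    ]
caddy 0.73 [324.416 267.504] [0.5333 0.2437 0.    ]
cup 0.59 [404.672  24.   ] [0.3888 0.43   0.    ]
```

View pics/w2.png

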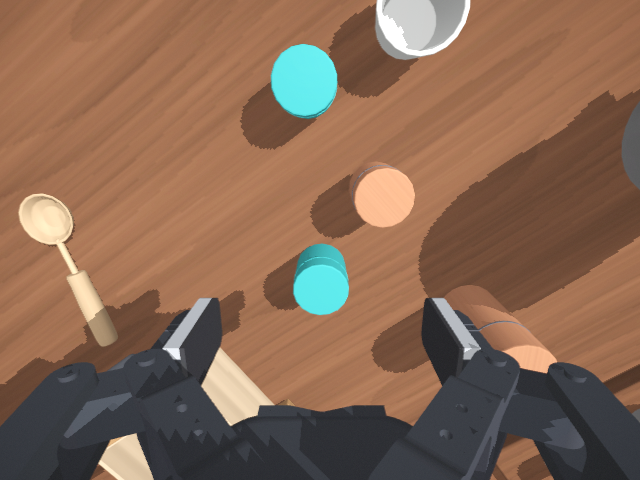

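View pics/s2.png

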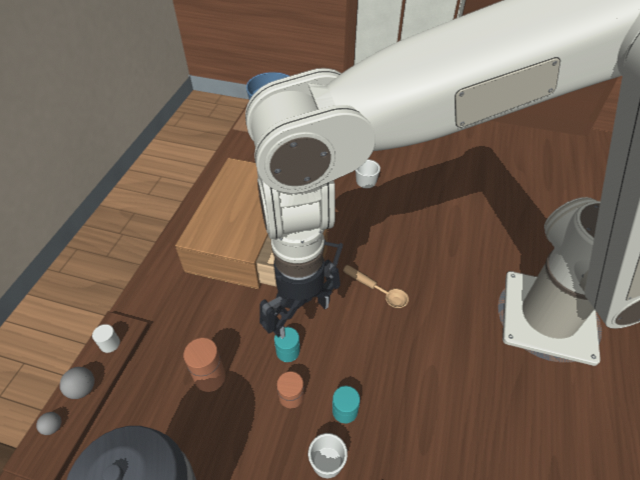

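The copper caddy's lid is at (384,197) in the wrist view, between the turquoise ones at (304,80) and (322,285). The drawer shows open in the side view at about (270,262).

Run:
```python
from w import *
o,c=wcam()
for uv in((384,197),(352,197),(416,197)): print(onz(c,uv,.06))
print(o["eef_pos"],np.array(c["T_tool_cam"]))
```

```text
[0.4921 0.3319 0.06  ]
[0.4769 0.3106 0.06  ]
[0.5073 0.3532 0.06  ]
[0.482  0.2778 0.1978] [[-0.0008 -0.9553 -0.2957  0.0761]
 [ 1.     -0.001   0.0008 -0.0015]
 [-0.001  -0.2957  0.9553 -0.1426]
 [ 0.      0.      0.      1.    ]]
```

```bash
python3 -m creep '[0.005,0.03,0,0,0.085,0.01,0.054,-0.02,0,0.085,0.01,0.054,-0.06,0,0.085,0.01,0.054,-0.1,0,0.085,0.01,0.054,-0.135,0,0.085,0.01,0.054,-0.165,0,0.085,0.01,0.054,-0.183,0,0.085,0.01,0.054,-0.183,0,0.085]'; python3 -m creep '[0,0,0,0,0.03,0,0,0,0,0.03,0,0,0,0,0.03,0,0,0,0,0.03,0,0,0,0,0.03]'
```

```text
clock: 9.42
eef_pos: [0.4885, 0.3297, 0.0098]
tool_rot: [0.304, 0.953, -0.004, -0.003]
ft_force: [-0.6, -0.0, -0.5]
grip_width: 0.0849
grasp_force: 0.0
clock: 9.83
eef_pos: [0.4938, 0.3334, 0.0175]
tool_rot: [0.304, 0.953, 0.002, 0.002]
ft_force: [0.8, 0.0, 6.4]
grip_width: 0.0487
grasp_force: 62.4
```

```bash
python3 -m creep '[0,0,0.015,0,0.03,0,0,0.045,0,0.03,0,0,0.085,0,0.03,0,-0.01,0.12,0,0.03,0.01,-0.04,0.135,0.1,0.03,0.025,-0.075,0.135,0.2,0.03,0.037,-0.11,0.135,0.3,0.03,0.05,-0.145,0.135,0.4,0.03,0.062,-0.18,0.135,0.5,0.03,0.075,-0.212,0.135,0.6,0.03]'; python3 -m creep '[0.01,-0.03,0,0.05,0.03,0.02,-0.058,0,0.05,0.03,0.028,-0.08,0,0.05,0.03,0.0295,-0.087,0,0.05,0.03,0.0295,-0.087,0,0.05,0.03]'; python3 w.py w3 drawer_left_handle=.075 drawer_left_floor=.017; python3 -c "
from h import *
c=bot.camera('scene');cv2.imwrite('pics/s3.png',cv2.resize(c['pixels'][180:360,260:460,::-1],None,fx=3,fy=3))
for n in('scene',):
  for t,z in(('drawer_left_handle',.075),('drawer_left_floor',.017),('drawer_right_handle',.075)):
    for r in bot.place_of(n,t)[:2]: print(t,r['score'],onz(c,np.array(r['centre'])*[640,480],z))"
```

```text
clock: 10.67
eef_pos: [0.5667, 0.1182, 0.1501]
tool_rot: [0.007, 1.0, -0.0, -0.0]
ft_force: [0.4, 1.0, -1.8]
grip_width: 0.0493
grasp_force: 62.6
clock: 11.08
eef_pos: [0.5965, 0.0311, 0.1497]
tool_rot: [-0.014, 1.0, -0.0, -0.0]
ft_force: [0.5, 0.4, -1.7]
grip_width: 0.0487
grasp_force: 62.6
11.0833 [0.5965 0.0311 0.1497]
drawer_left_handle 0.74 [323.904  58.8  ] [0.4817 0.0287 0.075 ]
drawer_left_floor 0.75 [321.408 255.696] [0.6219 0.0312 0.017 ]
drawer_left_handle 0.79 [0.482182   0.02333112 0.075     ]
drawer_left_floor 0.82 [0.63200567 0.02656723 0.017     ]
drawer_left_floor 0.52 [ 0.74369068 -0.04897461  0.017     ]
drawer_right_handle 0.53 [ 0.59818375 -0.11118787  0.075     ]
```

View pics/w3.png

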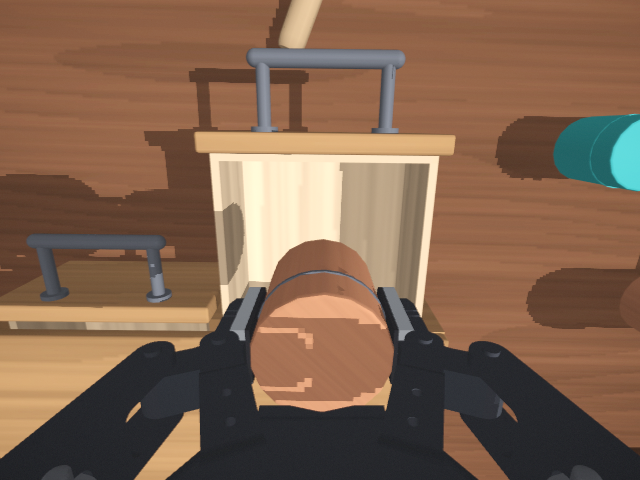

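View pics/s3.png

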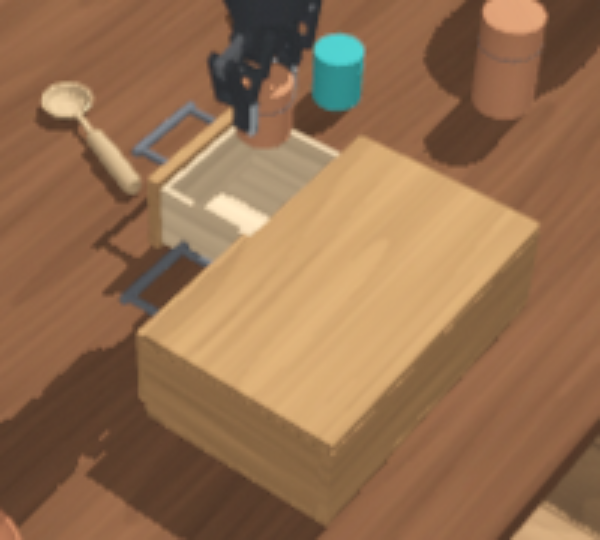

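The drawer is open and empty, with the caddy upright above it and both fingers inside the drawer's width. I lower it.

```bash
python3 -m creep '[-0.003,0.001,-0.02,0,0.03,-0.003,0.001,-0.045,0,0.03,-0.003,0.001,-0.07,0,0.03,-0.003,0.001,-0.09,0,0.03,-0.003,0.001,-0.104,0,0.03,-0.003,0.001,-0.111,0,0.03,-0.003,0.001,-0.111,0,0.03,-0.003,0.001,-0.111,0,0.03]';  python3 -m creep '[0,0,-0.001,0,0.03,0,0,-0.002,0,0.03,0,0,-0.003,0,0.03,0,0,-0.003,0,0.03]'
```

```text
clock: 12.1
eef_pos: [0.5936, 0.0348, 0.0391]
tool_rot: [-0.017, 1.0, -0.0, 0.0]
ft_force: [0.4, 0.2, -1.4]
grip_width: 0.0487
grasp_force: 62.6
clock: 12.43
eef_pos: [0.5938, 0.0343, 0.0364]
tool_rot: [-0.016, 1.0, 0.0, 0.001]
ft_force: [-0.7, -0.2, -3.2]
grip_width: 0.0487
grasp_force: 62.6
```

```bash
python3 -m creep '[0,0,-0.001,0,0.03,0,0,-0.001,0,0.03]'; python3 -m creep '[0,0,-0.001,0,0.03,0,0,-0.001,0,0.03]';python3 -m creep '[0,0,-0.001,0,0.03,0,0,-0.001,0,0.03]'
```

```text
clock: 12.6
eef_pos: [0.5935, 0.0342, 0.0349]
tool_rot: [-0.016, 1.0, -0.0, 0.0]
ft_force: [1.0, 0.6, -2.2]
grip_width: 0.0487
grasp_force: 62.6
clock: 12.77
eef_pos: [0.5938, 0.0342, 0.0345]
tool_rot: [-0.016, 1.0, 0.0, 0.0]
ft_force: [-1.9, -0.3, 2.4]
grip_width: 0.0491
grasp_force: 63.0
clock: 12.93
eef_pos: [0.5946, 0.0342, 0.0345]
tool_rot: [-0.016, 1.0, 0.0, 0.001]
ft_force: [-1.6, -1.6, 7.1]
grip_width: 0.0487
grasp_force: 63.4
```

```bash
python3 -m creep '[0,0,0.001,0,0.055,0,0,0.001,0,0.07,0,0,0.001,0,0.07,0,0,0.001,0,0.07,0,0,0.01,0,0.07,0,0,0.03,0,0.07,0,0,0.06,0,0.07,0,0,0.09,0,0.07,0,0,0.11,0,0.07,0,0,0.11,0,0.07]'; python3 -m creep '[-0.03,0,0.01,-0.12,0.05,-0.06,0,0.01,-0.24,0.02,-0.1,-0.002,0.01,-0.36,0.02,-0.12,-0.003,0.01,-0.48,0.02,-0.12,-0.003,0.01,-0.6,0.02]'; python3 w.py w4 drawer_left_handle=.075 caddy=.017 drawer_left_floor=.017
```

```text
clock: 13.77
eef_pos: [0.5969, 0.0345, 0.1492]
tool_rot: [-0.016, 1.0, 0.0, 0.005]
ft_force: [1.3, 0.1, 0.4]
grip_width: 0.0703
grasp_force: 0.0
clock: 14.18
eef_pos: [0.4677, 0.031, 0.1522]
tool_rot: [0.283, 0.959, -0.001, -0.003]
ft_force: [-0.1, -0.7, 0.3]
grip_width: 0.0198
grasp_force: 0.0
14.1833 [0.4677 0.031  0.1522]
drawer_left_handle 0.76 [333.568 265.92 ] [0.4818 0.0299 0.075 ]
drawer_left_handle 0.6 [396.288 332.4  ] [0.5501 0.0404 0.075 ]
caddy 0.74 [332.608 267.12 ] [0.5029 0.0178 0.017 ]
caddy 0.57 [396.608 334.32 ] [0.5906 0.0316 0.017 ]
caddy 0.56 [579.328 148.32 ] [0.5231 0.2318 0.017 ]
```

View pics/w4.png

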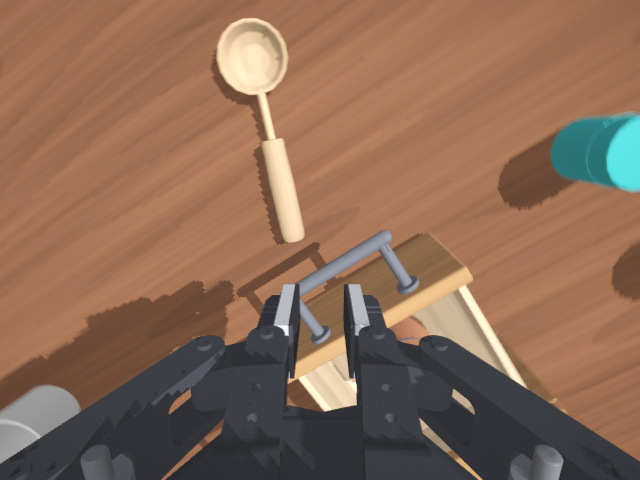

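The handle is at (340,262) and the caddy stands in the drawer at about (410,328). I turn the tool, grip the handle and push the drawer shut.

```bash
python3 -m creep '[0.014,-0.001,0,-0.12,0.03,0.014,-0.001,0,-0.24,0.03,0.014,-0.001,0,-0.36,0.03,0.014,-0.001,0,-0.48,0.03,0.014,-0.001,0,-0.6,0.03,0.014,-0.001,0,-0.72,0.03,0.014,-0.001,0,-0.84,0.03,0.014,-0.001,0,-0.965,0.03,0.014,-0.001,0,-0.965,0.03]'; python3 -m creep '[0,0,-0.03,0,0.03,0,0,-0.06,0,0.03,0,0,-0.08,0,0.03,0,0,-0.094,0,0.03,0,0,-0.094,0,0.03,0,0,-0.094,0,0,0,0,-0.094,0,0,0,0,-0.094,0,0,0,0,-0.094,0,0]'
```

```text
clock: 15.13
eef_pos: [0.4883, 0.0303, 0.1525]
tool_rot: [0.693, 0.72, -0.0, -0.0]
ft_force: [-0.4, 1.2, -0.0]
grip_width: 0.03
grasp_force: 0.0
clock: 15.88
eef_pos: [0.4876, 0.0303, 0.0592]
tool_rot: [0.693, 0.721, 0.0, 0.0]
ft_force: [-1.1, -0.9, -5.4]
grip_width: 0.008
grasp_force: 58.3
```

```bash
python3 -m creep '[0.003,0,0,0,0,0.008,0.0002,0,0,0,0.015,0.0004,0,0,0,0.022,0.0007,0,0,0,0.029,0.0009,0,0,0,0.036,0.001,0,0,0,0.043,0.0013,0,0,0,0.049,0.0015,0,0,0,0.053,0.0016,0,0,0,0.055,0.0017,0,0,0]'; python3 -m creep '[0.003,0,0,0,0,0.008,0.0002,0,0,0,0.015,0.0004,0,0,0,0.022,0.0007,0,0,0,0.029,0.0009,0,0,0,0.036,0.001,0,0,0,0.041,0.0013,0,0,0,0.044,0.0014,0,0,0,0.046,0.0014,0,0,0,0.046,0.0014,0,0,0]'; python3 -m creep '[0.001,0,0,0,0,0.003,0,0,0,0,0.004,0,0,0,0,0.004,0,0,0,0]'
```

```text
clock: 16.72
eef_pos: [0.5438, 0.0313, 0.0591]
tool_rot: [0.694, 0.72, 0.0, 0.001]
ft_force: [-1.5, -6.1, 1.8]
grip_width: 0.0079
grasp_force: 59.1
clock: 17.55
eef_pos: [0.5896, 0.032, 0.0591]
tool_rot: [0.694, 0.72, -0.0, 0.001]
ft_force: [-0.2, -6.2, -0.3]
grip_width: 0.0075
grasp_force: 58.9
clock: 17.88
eef_pos: [0.5931, 0.0321, 0.0591]
tool_rot: [0.694, 0.72, -0.0, 0.001]
ft_force: [-1.2, -5.5, 1.2]
grip_width: 0.0073
grasp_force: 58.9
```

```bash
python3 -m creep '[0.001,0,0,0,0,0.002,0,0,0,0,0.002,0,0,0,0]'; python3 -m creep '[0.001,0,0,0,0,0.002,0,0,0,0,0.002,0,0,0,0]'
```

```text
clock: 18.13
eef_pos: [0.595, 0.0322, 0.0591]
tool_rot: [0.694, 0.72, -0.0, 0.001]
ft_force: [-1.9, -5.1, 0.9]
grip_width: 0.008
grasp_force: 58.9
clock: 18.38
eef_pos: [0.5953, 0.0321, 0.0591]
tool_rot: [0.694, 0.72, -0.002, -0.0]
ft_force: [-5.4, -5.7, 3.3]
grip_width: 0.0077
grasp_force: 59.3
```

```bash
python3 -m creep '[-0.001,0,0,0,0.03,-0.001,0,0,0,0.03,-0.001,0,0,0,0.03,-0.001,0,0.03,0,0.03,-0.001,0,0.07,0,0.03,-0.03,-0.03,0.11,0,0.03,-0.06,-0.06,0.13,0,0.03,-0.07,-0.09,0.13,0,0.03,-0.07,-0.09,0.13,0,0.03,-0.07,-0.09,0.13,0,0.03]'; python3 w.py w5 drawer_right_handle=.075 drawer_left_handle=.075 chest=0
```

```text
clock: 19.22
eef_pos: [0.5266, -0.0582, 0.1906]
tool_rot: [0.695, 0.719, 0.001, 0.001]
ft_force: [0.9, 0.4, 0.8]
grip_width: 0.03
grasp_force: 0.0
19.2167 [ 0.5266 -0.0582  0.1906]
drawer_right_handle 0.7 [400.32  301.584] [ 0.5933 -0.1174  0.075 ]
drawer_right_handle 0.47 [536.384 201.792] [ 0.688  -0.0304  0.075 ]
drawer_left_handle 0.72 [425.408 112.8  ] [0.596  0.0301 0.075 ]
chest 0.88 [536.768 197.616] [ 0.7356 -0.0398  0.    ]
```

View pics/w5.png

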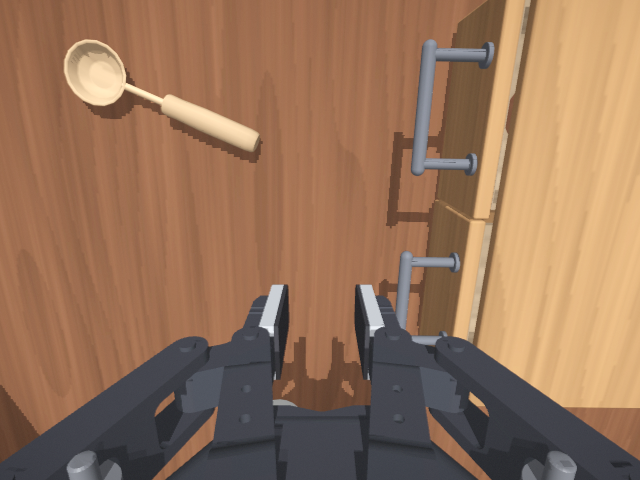

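The left handle at (422,110) is back at x=0.596, so that drawer is shut. The right drawer, at (403,300), stands a few millimetres proud, so I push it home as well.

```bash
python3 -m creep '[0.035,-0.03,0,0,0.03,0.068,-0.059,0,0,0.03,0.068,-0.059,0,0,0.03,0.068,-0.059,-0.03,0,0.03,0.068,-0.059,-0.065,0,0.03,0.068,-0.059,-0.1,0,0.03,0.068,-0.059,-0.132,0,0.03,0.068,-0.059,-0.132,0,0.03,0.068,-0.059,-0.132,0,0.03]'; python3 -m creep '[0,0,0,0,0,0,0,0,0,0,0,0,0,0,0,0,0,0,0,0]';  python3 -m creep '[0.001,0,0,0,0,0.002,0,0,0,0,0.003,0,0,0,0,0.003,0,0,0,0]'
```

```text
clock: 20.17
eef_pos: [0.5927, -0.114, 0.0542]
tool_rot: [0.693, 0.721, -0.002, -0.003]
ft_force: [-0.1, 0.5, 0.8]
grip_width: 0.0298
grasp_force: 0.0
clock: 20.5
eef_pos: [0.5966, -0.1154, 0.0592]
tool_rot: [0.694, 0.72, 0.002, 0.002]
ft_force: [1.9, 2.6, 2.1]
grip_width: 0.0077
grasp_force: 58.9
clock: 20.83
eef_pos: [0.5978, -0.1154, 0.0591]
tool_rot: [0.694, 0.72, 0.001, 0.0]
ft_force: [-2.1, 2.2, 6.7]
grip_width: 0.008
grasp_force: 59.5
```

```bash
python3 -m creep '[0.001,0,0,0,0,0.002,0,0,0,0,0.002,0,0,0,0]'; python3 -m creep '[0.001,0,0,0,0,0.0015,0,0,0,0,0.0015,0,0,0,0]'
```

```text
clock: 21.08
eef_pos: [0.5978, -0.1154, 0.0591]
tool_rot: [0.694, 0.72, -0.001, -0.001]
ft_force: [-7.1, 2.0, 12.4]
grip_width: 0.0077
grasp_force: 59.9
clock: 21.33
eef_pos: [0.5978, -0.1154, 0.0591]
tool_rot: [0.694, 0.72, -0.002, -0.002]
ft_force: [-11.8, 2.1, 14.6]
grip_width: 0.008
grasp_force: 60.2
```

```bash
python3 -m creep '[-0.003,0,0,0,0,-0.003,0,0,0,0.03,-0.003,0,0,0,0.03,-0.003,0,0,0,0.03,-0.003,0,0.03,0,0.03,-0.003,0,0.07,0,0.03,-0.03,0.03,0.11,0,0.03,-0.08,0.05,0.13,0,0.03,-0.08,0.05,0.13,0,0.03,-0.08,0.05,0.13,0,0.03]'; python3 w.py w6 drawer_right_handle=.075 drawer_left_handle=.075 chest=0; python3 m.py >/dev/null; python3 -c "
from h import *
a=cv2.imread('pics/side.png').astype(int);b=bot.camera('side')['pixels'][:,:,::-1].astype(int)
for n,z in dict(canister=0,cup=0,scoop=0,teapot=0,drawer_left_handle=.075).items():
  for r in bot.place_of('side',n)[:3]:print(n,np.array(r['centre'])*[640,480])"
```

```text
clock: 22.17
eef_pos: [0.5186, -0.0641, 0.1902]
tool_rot: [0.693, 0.721, 0.001, 0.001]
ft_force: [-0.6, -0.2, -0.5]
grip_width: 0.0301
grasp_force: 0.0
22.1667 [ 0.5186 -0.0641  0.1902]
drawer_right_handle 0.64 [415.488 296.112] [ 0.5971 -0.1173  0.075 ]
drawer_left_handle 0.62 [435.2   105.216] [0.5933 0.0297 0.075 ]
chest 0.64 [549.632 197.28 ] [ 0.739  -0.0438  0.    ]
canister [208.896 377.904]
cup [327.68  464.016]
cup [366.592 180.48 ]
scoop [374.592 287.28 ]
drawer_left_handle [287.68  247.392]
```

Both drawers are shut, and the chest and the things the detector found are where they stood, so I hand in.

```bash
python3 -c "
from workcell import bot
print(bot.job_done())"
```

```text
the job is handed in; nothing more can be done
None
```

The job is handed in, with no verdict returned: the copper caddy was set down in the left drawer (the right one is bolted), both drawers are shut, and the chest, canister, cups and scoop read in place; the teapot was not detected in the last check.

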